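# Turn the spice carousel to the tall jar and hold it

## Robot

A 6-joint arm with a two-finger parallel gripper is mounted at the origin on the work surface. World frame = base frame: x ahead of the robot, y to its left, z up, the work surface at z = 0. Lengths are in m, angles in rad, forces in N, time in s.
With the tool pointing down it reaches from about 0.35 to 0.975 m from the base axis. Payload 4.9 kg.
Tool frame: the origin (TCP) lies at the very end of the fingers, on their centre line; the grasp point (between the pads) lies 19 mm behind it; x points along the fingers, y is the direction in which the jaws open and shut, and the axes are right-handed (so a half turn about x gives the same grasp; the last joint's range is limited). The gripper opens to 85 mm and grips with 20 to 120 N. Pads are 22 mm wide; open, the fingers measure 114 mm over their backs; the gripper's body (76 mm by 85 mm) begins 54 mm behind the grasp point. The pads swing forward as they close: fully open they stand 13 mm farther back than shut.
Start: joints at [1.057, 0.053, 1.613, -0, 1.476, -0.119], TCP at [0.24, 0.577, 0.231] pointing down, gripper open.
Joint ranges: [-3.01, 3.01], [-1.01, 2.22], [0.06, 2.58], [-1.02, 4.17], [0.09, 2.62], [-3.14, 3.14]. Speed limits (rad/s): [2.57, 2.57, 3.14, 3.14, 3.14, 3.14].

## Interface

Orientations are given as a unit quaternion [w, x, y, z].
In Python, from plant import manip gives the robot as it stands.
- The arm moves only by the tool play_rows, never from a script. Its argument "plan" is a list of rows, each a list of 5 numbers: the shift along the tool's x, y, z in mm, then the turn about the tool's x in rad, then the closure, from -1 (fully open) to 1 (shut). A call has 1 to 8 rows; each row is the pose to reach, as a shift and turn from the pose commanded when the call began, along the tool's axes at that moment; what a row does not reach only later rows make up. A row lasts 1/8 s, in which the tool goes at most 62.5 mm and 10.7 degrees, less where a joint would pass 70% of its speed; a pose out of reach is approached as far as the arm can. A call with a gripper value outside its range is refused whole. The fingers move at their own pace and stop on an object; the grip force is fixed at half the most. Time passes only in rows, so rows that repeat a pose let the fingers close. It gives the time, the measured TCP pose, the force and the opening at its end, in the units of the state.
- manip.state(): the state, without advancing time (a new reading comes with each control period).
- manip.grab_frame(name): name is "scene" or "top" or "wrist"; returns a dict with "img" (420x560x3 uint8, red, green, blue), "range_z" (420x560 float32, m along the optical axis (not along the pixel's ray), 0 where there is no reading), "fx", "fy", "cx", "cy" (pixels), "origin" and "rotation" of the camera in the world. Camera axes: x right, y up, looking along -z (the intrinsics and any distortion apply to the point x, -y, -z); pixel columns grow to the right and rows downward; lengths in m; the calibration is good to about 2 mm. A picture is of the moment at which its call begins.
- manip.job_done(): hands the job in, once; it reports no verdict.
The state is a dict: "time": time; "joint_pos": joint angles; "joint_vel": joint speeds; "joint_efforts": joint torques, N m; "tool_pos": TCP position; "tool_rot": TCP orientation; "contact_force": force on the tool from outside, world axes, zero at the start; "ft_torque": the same for the moment, N m; "gripper_width": opening from 0.0 (shut) to 1.0 (fully open).
Only numpy, scipy, OpenCV 4.12 (cv2) and the standard library are available. Lean on these libraries where they do the work, as an engineer would, in place of code of your own. Each camera call takes 0.05 s, during which the arm holds its last target. There are 200 camera calls.

## Task

Turn the spice carousel on the counter gently by its top handle until the tall jar with the ball stopper stands at the front, right over the tongue that sticks out of the carousel's base, so that somebody can fill that jar. All jars stay upright in their seats and the other things on the counter are left alone. Finish still gripping the handle, holding the turntable still: do not let go.

Things in the scene. Friction and masses are not known exactly. Their poses are not given: they have to be found in the camera images.
- handle: Wooden bar handle on top of the carousel's centre post, 62 mm long, 16 mm thick, 44 mm high, standing on the vertical turning axis and turning with the turntable. Origin at the bar's centre, 180 mm above the counter (bar from 158 to 202 mm; below it a post 13 mm thick). Its x axis runs along the bar's length, y across its thickness, z up. It is above every jar (the tall jar's top is 139 mm above the counter).
- turntable (a joint): Wooden disc 230 mm across, its top 24 mm above the counter, on a fixed base. Angle turned from where the turntable stands at the start (rad, 0 at the start), growing anticlockwise seen from above; turns freely more than a full turn either way, with light friction (about 0.02 N m), and can coast a little if let go while moving.
- front_place (a point): Point fixed to the base, not turning: 78 mm from the turning axis towards the front, where the middle of the seat that is at the front comes, 26 mm above the counter (the floor of the seats). The front is not always straight towards the robot.
- tongue_tip (a point): Tip of the fixed wooden tongue that marks the front of the base: 36 mm wide, 12 mm high, rounded end 168 mm from the turning axis; it shows beyond the disc's edge (115 mm from the axis). Point at the top of the tongue.
- tall_center (a point): The tall jar, the one to bring to the front: white ceramic, 47 mm across, narrowing to a neck, with a wooden ball stopper 25 mm across; 112 mm tall in all. Loose, standing in one of the five seats of the turntable (cups 22 mm high, 58 mm across outside, 51 mm inside, middles 78 mm from the turning axis, 72 degrees apart). The point is on its axis, 55 mm above its underside. Its z axis points up.
- low1_center (a point): One of four equal low jars, not wanted at the front: white ceramic with a flat wooden lid, 47 mm across, 62 mm tall, loose in its seat of the turntable. Point on its axis half-way up, z axis up.
- low2_center (a point): One of four equal low jars, not wanted at the front: white ceramic with a flat wooden lid, 47 mm across, 62 mm tall, loose in its seat of the turntable. Point on its axis half-way up, z axis up.
- low3_center (a point): One of four equal low jars, not wanted at the front: white ceramic with a flat wooden lid, 47 mm across, 62 mm tall, loose in its seat of the turntable. Point on its axis half-way up, z axis up.
- low4_center (a point): One of four equal low jars, not wanted at the front: white ceramic with a flat wooden lid, 47 mm across, 62 mm tall, loose in its seat of the turntable. Point on its axis half-way up, z axis up.
- cup: Bystander: blue enamel mug, 80 mm across, 80 mm high. Origin at the centre of its underside.
- mortar: Bystander: clay mortar 120 mm across, 85 mm high, with a wooden pestle leaning in it that sticks up to about 140 mm. Origin at the centre of its underside.
- strainer: Bystander: steel tea strainer, 70 mm across, 28 mm high, with a thin handle reaching 100 mm from its middle, lying on the white cutting board. Origin at the centre of its underside.
There are look-alikes about, which are no part of the job. Leave any pink or yellow look-alike of the part that bears low2_center alone.

How it is judged:
At the end, for the whole second after the job is handed in: The tall jar's axis is within 14 mm (seen from above) of the front place over the tongue, the turntable is still (under 0.05 rad/s), the fingers are on the handle with more than 2 N, and all five jars stand upright (within 0.15 rad) and down in their seats (within 6 mm of their height) (horizontal distance between tall_center and front_place below 0.014 m and velocity of joint turntable between -0.05 and 0.05 rad/s and contact force between the fingers and handle above 2 N and angle between each of tall_center, low1_center, low2_center, low3_center, low4_center's own z axis and vertical below 0.15 rad and height (world z) of tall_center between 0.075 and 0.087 m and height (world z) of low1_center between 0.051 and 0.063 m and height (world z) of low2_center between 0.051 and 0.063 m and height (world z) of low3_center between 0.051 and 0.063 m and height (world z) of low4_center between 0.051 and 0.063 m); the arm keeps its last pose, push and grip.
It fails at once if a jar is lifted out of its seat or tipped (height (world z) of tall_center above 0.091 m or height (world z) of any of low1_center, low2_center, low3_center, low4_center above 0.067 m or angle between any of tall_center, low1_center, low2_center, low3_center, low4_center's own z axis and vertical above 0.35 rad).
It fails at once if the turntable is spun hard (over 4 rad/s) (velocity of joint turntable above 4 rad/s or velocity of joint turntable below -4 rad/s).
It fails at once if the cup, mortar or strainer is moved by more than 20 mm (distance of any of cup, mortar, strainer from where it was at the start of the episode above 0.02 m).
It also fails if it takes over 45 s, if anything falls off the work surface, if the arm or the gripper's body presses on something with over 40 N, if the wrist force passes 120 N, or if a joint passes its speed limit or range.

## Working session

There is one attempt and no reset: what is moved stays moved. The work goes in short steps, Python scripts to look and compute and a tool call to move; the robot and the scene stay as the last step left them, time stands still between calls to the robot, and variables do not carry over. Pictures are saved under pics/ and viewed, about 8 in all and at most 12, crops included, and the job is handed in when it is done.

Besides the shell and the picture viewer there is one more tool, called after "Emit:" as a command line: name --pt "numbers of a row" for each row, then --argument value for the rest. play_rows: Moves the arm, as the interface text tells. Its arguments: {"type":"object","properties":{"plan":{"type":"array"}},"required":["plan"]}

```bash
mkdir -p pics
cat > h.py <<'E'
import numpy as np, cv2
from plant import manip
def grab(n,tag):
    f=manip.grab_frame(n); cv2.imwrite(f'pics/{tag}.png',cv2.cvtColor(f['img'],cv2.COLOR_RGB2BGR))
    np.savez(f'pics/{tag}.npz',**f); return f
def cloud(f):
    z=np.asarray(f['range_z']);v,u=np.mgrid[:z.shape[0],:z.shape[1]]
    p=np.stack([(u-f['cx'])/f['fx']*z,-(v-f['cy'])/f['fy']*z,-z],-1)
    P=p@np.asarray(f['rotation']).T+np.asarray(f['origin']); P[z==0]=np.nan; return P
def ray(f,u,v,h):
    d=np.asarray(f['rotation'])@np.array([(u-f['cx'])/f['fx'],-(v-f['cy'])/f['fy'],-1]);o=np.asarray(f['origin'])
    return o+d*(h-o[2])/d[2]
E
python3 - <<'E'
from h import *
for n in('scene','top'):
    f=grab(n,n+'0'); print(n,f.keys(),np.shape(f['rotation']),f['origin'],f['fx'])
print(manip.state())
a=cv2.imread('pics/scene0.png');b=cv2.imread('pics/top0.png')
cv2.imwrite('pics/both.png',cv2.resize(np.vstack([a,b]),(400,600)))
E
```

```text
scene dict_keys(['img', 'range_z', 'fx', 'fy', 'cx', 'cy', 'origin', 'rotation']) (4,) [ 1.13618594 -0.79244704  1.0129502 ] 528.6529616099323
top dict_keys(['img', 'range_z', 'fx', 'fy', 'cx', 'cy', 'origin', 'rotation']) (4,) [ 0.32622481 -0.02328338  1.55791381] 497.67301162418437
{'time': 0.1, 'joint_pos': array([ 1.05700750e+00,  5.33058700e-02,  1.61417733e+00,  1.35976078e-05,
        1.47600615e+00, -1.19012248e-01]), 'joint_vel': array([ 0.00047599, -0.0026973 , -0.00175343,  0.00061167,  0.00172546,
       -0.00028707]), 'joint_efforts': array([ 8.37373682e-04, -3.94901669e+01, -3.71365249e+01, -1.34460652e-04,
        3.80338155e-03,  1.66281410e-05]), 'tool_pos': array([0.24009543, 0.5764221 , 0.23016432]), 'tool_rot': array([ 0.69316265,  0.13803459,  0.69358905, -0.1393062 ]), 'contact_force': array([-0.37011528,  0.27876534, -0.34806662]), 'ft_torque': array([ 0.02250126,  0.0271054 , -0.00246006]), 'gripper_width': 0.99901673914827}
```

View pics/top0.png

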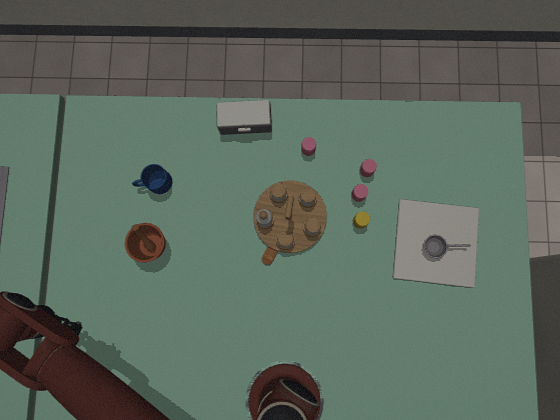

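View pics/scene0.png

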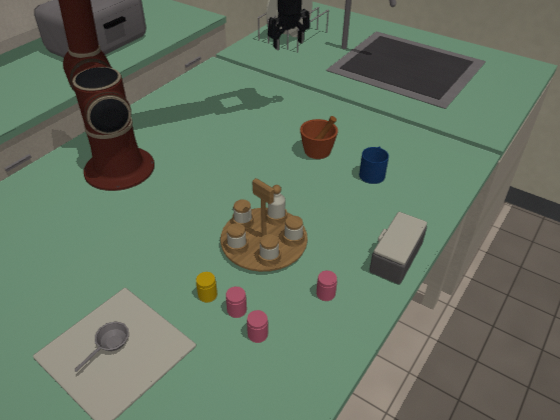

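The top view shows the carousel at about (290,217). The tall jar, white with a ball stopper, is at about (264,217). The low jars are at (279,193), (308,198), (313,228) and (286,241), and the tongue is at (269,257). The pink pots (309,146), (369,168), (360,192) and the yellow one (362,219) are look-alikes on the counter. Next I'll measure these and check them in a crop.

```bash
sed -i 's/^from plant/from scipy.spatial.transform import Rotation as Ro\nfrom plant/; s/np.asarray(f\[.rotation.\])/RM(f)/g' h.py
cat >> h.py <<'E'
def RM(f): return Ro.from_quat(np.asarray(f['rotation'])[[1,2,3,0]]).as_matrix()
E
python3 - <<'E'
from h import *
f=dict(np.load('pics/top0.npz')); P=cloud(f); z=P[...,2]
print('z counter',np.nanmedian(z[300:340,100:240]), 'x,y centre',P[217,290])
sub=np.zeros(z.shape,bool); sub[165:275,240:345]=1
for lo,hi,n in((.150,.215,'handle'),(.105,.145,'tall'),(.075,.1,'lids')):
    m=(sub&(z>lo)&(z<hi)).astype(np.uint8)
    k,l,s,c=cv2.connectedComponentsWithStats(m)
    for i in range(1,k):
        if s[i,4]>4:
            q=P[l==i]; 
            d=np.linalg.svd(q[:,:2]-q[:,:2].mean(0))[2][0]
            print(n,s[i,4],c[i].round(1),q.mean(0).round(4),'ext',np.ptp(q,axis=0).round(3),'dir',np.degrees(np.arctan2(d[1],d[0])).round(1))
# disc rim: z ~.024
m=sub&(z>.018)&(z<.06); q=P[m]; (c,r)=cv2.minEnclosingCircle(q[:,:2].astype(np.float32)); print('disc',c,r)
m=sub&(z>.006)&(z<.0175); print('tongue px',m.sum())
im=f['img'][160:280,230:350]; hsv=cv2.cvtColor(f['img'],cv2.COLOR_RGB2HSV); print('tongue hsv',hsv[257,269],hsv[250,250],hsv[225,297])
im=cv2.convertScaleAbs(im,alpha=1.8)
a=cv2.resize(im[...,::-1],(590,590),interpolation=cv2.INTER_CUBIC); cv2.imwrite('pics/c1.png',a)
E
```

```text
z counter 4.715997392112925e-05 x,y centre [ 0.52544432 -0.00799086  0.18961612]
handle 144 [288.8 207.3] [ 0.5511 -0.0042  0.1989] ext [0.06  0.021 0.047] dir 171.6
tall 67 [262.4 215.1] [0.5382 0.0729 0.1285] ext [0.021 0.027 0.038] dir -113.5
lids 183 [277.7 190.2] [0.6212 0.0319 0.087 ] ext [0.045 0.042 0.021] dir 176.3
lids 183 [307.5 195.1] [ 0.6079 -0.0579  0.0874] ext [0.045 0.045 0.023] dir 168.9
lids 97 [263.6 217.5] [0.5364 0.0715 0.0936] ext [0.045 0.044 0.024] dir -95.8
lids 186 [312.2 225. ] [ 0.5177 -0.0733  0.0872] ext [0.043 0.042 0.022] dir 164.0
lids 187 [284.9 238.5] [0.4756 0.007  0.0874] ext [0.045 0.042 0.021] dir -150.9
disc (0.531775176525116, 0.010779821313917637) 0.13991861045360565
tongue px 623
tongue hsv [ 13 140 118] [ 71  51 124] [ 16 104 115]
```

View pics/c1.png

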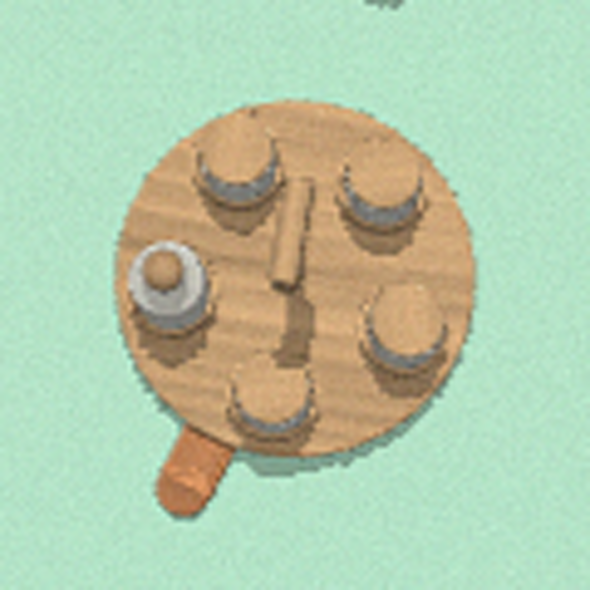

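The crop confirms it: the tall jar with the ball is at left (crop 165,280), the tongue is orange at (190,475), and the bar handle is near the middle. Next I'll fit the axis and angles.

```bash
cat >> h.py <<'E'
from scipy.optimize import least_squares
def measure(f,verbose=True):
    P=cloud(f);z=P[...,2];hsv=cv2.cvtColor(f['img'],cv2.COLOR_RGB2HSV)
    near=np.hypot(P[...,0]-.55,P[...,1])<.19
    J=[]
    for lo,hi,T in((.08,.095,0),(.11,.145,1)):
        k,l,s,c=cv2.connectedComponentsWithStats((near&(z>lo)&(z<hi)).astype(np.uint8))
        for i in range(1,k):
            if s[i,4]<30: continue
            q=P[l==i]; r=np.hypot(*(q.mean(0)[:2]-[.546,-.003]))
            if r<.05 or r>.1: continue
            zt=np.percentile(q[:,2],90); q=q[abs(q[:,2]-zt)<.006]
            J.append((T,*cv2.minEnclosingCircle(q[:,:2].astype(np.float32))[0],zt))
    return np.array(J),P,z,hsv,near
E
python3 - <<'E'
from h import *
f=dict(np.load('pics/top0.npz')); J,P,z,hsv,near=measure(f); print(J.round(4))
L=J[J[:,0]==0][:,1:3]
c=least_squares(lambda c:np.hypot(*(L-c).T)-.078,[.546,-.003]).x; print('axis jars',c, np.hypot(*(L-c).T))
d=near&(abs(z-.024)<.004)
h=cv2.convexHull(P[d][:,:2].astype(np.float32))[:,0]; g=least_squares(lambda p:np.hypot(*(h-p[:2]).T)-p[2],[*c,.115],loss='soft_l1',f_scale=.002).x; print('disc',g)
m=near&(np.hypot(P[...,0]-c[0],P[...,1]-c[1])>.12)&(hsv[...,0]<18)&(hsv[...,1]>100)
q=P[m]; print('tongue n',m.sum(),q.mean(0),'rmax',np.hypot(*(q[:,:2]-c).T).max())
t=q.mean(0)[:2]-c; at=np.degrees(np.arctan2(t[1],t[0]))
for j in J: print(j[0],'ang',np.degrees(np.arctan2(j[2]-c[1],j[1]-c[0])).round(1))
print('tongue ang',at)
hm=near&(z>.19); q=P[hm][:,:2]; print('handle',cv2.minAreaRect(q.astype(np.float32)), np.degrees(np.arctan2(*np.linalg.svd(q-q.mean(0))[2][0][::-1])))
s=manip.state(); print(Ro.from_quat(s['tool_rot'][[1,2,3,0]]).as_matrix().round(3))
E
```

```text
[[ 0.      0.6217  0.0324  0.091 ]
 [ 0.      0.6086 -0.0587  0.0919]
 [ 0.      0.5187 -0.0738  0.0918]
 [ 0.      0.4765  0.0073  0.0916]
 [ 1.      0.5395  0.0723  0.1398]]
axis jars [ 0.55324407 -0.00406716] [0.07757777 0.0778377  0.07783704 0.0775795 ]
disc [ 0.55317083 -0.00404193  0.11375381]
tongue n 153 [0.42643806 0.05849726 0.01214049] rmax 0.16564081628213773
0.0 ang 28.0
0.0 ang -44.6
0.0 ang -116.3
0.0 ang 171.6
1.0 ang 100.2
tongue ang 153.73887750659293
handle ((0.5531423687934875, -0.003870750777423382), (0.01593930646777153, 0.05996663495898247), 81.66865539550781) 171.16306345123118
[[-0.001  0.385  0.923]
 [-0.002  0.923 -0.385]
 [-1.    -0.002 -0.   ]]
```

Emit:
play_rows --pt "-10 -36 44 -0.1 -1" --pt "-20 -73 90 -0.2 -1" --pt "-20 -111 137 -0.24 -1" --pt "-20 -149 184 -0.24 -1" --pt "-20 -187 231 -0.24 -1" --pt "-20 -225 278 -0.24 -1" --pt "-20 -263 324 -0.24 -1" --pt "-20 -300 370 -0.24 -1"

```text
time: 1.1
tool_pos: [0.4669, 0.1558, 0.251]
tool_rot: [0.705, 0.055, 0.705, -0.055]
contact_force: [0.6, 0.7, -0.3]
gripper_width: 1.001
```

```bash
cat > d.py <<'E'
from h import *
import sys
s=manip.state();R=Ro.from_quat(s['tool_rot'][[1,2,3,0]]).as_matrix()
print('t',s['time'],'pos',s['tool_pos'].round(4),'yaw',np.degrees(np.arctan2(R[1,1],R[0,1])).round(1),'w',s['gripper_width'],'F',s['contact_force'].round(1),'j6',s['joint_pos'][5].round(2))
print('to axis, tool mm',(R.T@(np.array([.5532,-.0040,float(sys.argv[1])])-s['tool_pos'])*1000).round(1))
E
python3 d.py .25
```

```text
t 1.1 pos [0.4669 0.1558 0.251 ] yaw 81.1 w 1.0005410162969635 F [ 0.6  0.7 -0.3] j6 -1.25
to axis, tool mm [   1.  -144.6  110. ]
```

Emit:
play_rows --pt "0 -45 35 0 -1" --pt "0 -90 68 0 -1" --pt "0 -125 95 0 -1" --pt "0 -145 110 0 -1" --pt "0 -145 110 0 -1"

```text
time: 1.72
tool_pos: [0.553, -0.0039, 0.2505]
tool_rot: [0.704, 0.056, 0.705, -0.056]
contact_force: [-0.4, -0.2, -1.0]
gripper_width: 1.0
```

```bash
python3 d.py .163; python3 -c "
from h import *
f=grab('wrist','w1'); P=cloud(f); z=P[...,2]; m=(z>.19)&(z<.21)&(np.hypot(P[...,0]-.553,P[...,1]+.004)<.06); q=P[m][:,:2]; print(m.sum(), cv2.minAreaRect(q.astype(np.float32)) if m.sum()>3 else '')"
```

```text
t 1.725 pos [ 0.553  -0.0039  0.2505] yaw 81.0 w 0.9999954959105404 F [-0.4 -0.2 -1. ] j6 -1.55
to axis, tool mm [87.5 -0.1  0.4]
2729 ((0.5536606311798096, -0.005834411829710007), (0.015615140087902546, 0.06152414157986641), 81.4290542602539)
```

View pics/w1.png

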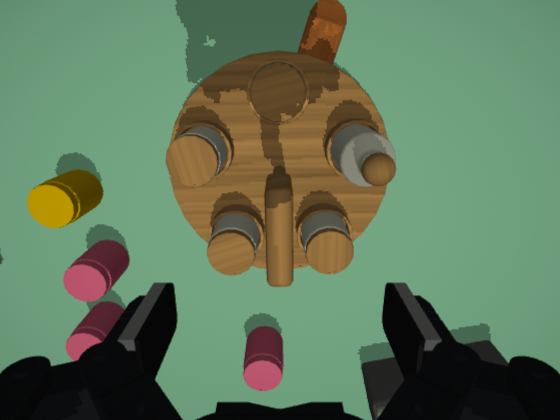

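The wrist view shows the bar at (279,230), centred between the open fingers at (150,320) and (410,320). The tall jar is at (365,160) and the tongue at (323,30). I'll descend and grip.

Emit:
play_rows --pt "30 -1 0 0 -1" --pt "60 -1 0 0 -1" --pt "80 -1 0 0 -1" --pt "87 -1 0 0 -1" --pt "87 -1 0 0 0" --pt "87 -1 0 0 0.4" --pt "87 -1 0 0 1" --pt "87 -1 0 0 1"

```text
time: 2.78
tool_pos: [0.5531, -0.0042, 0.1653]
tool_rot: [0.705, 0.054, 0.705, -0.055]
contact_force: [-0.1, 1.4, 5.2]
gripper_width: 0.177
```

Emit:
play_rows --pt "0 0 0 0 1" --pt "0 0 0 0 1" --pt "0 0 0 0 1" --pt "0 0 0 0 1"

```text
time: 3.28
tool_pos: [0.5531, -0.0041, 0.1652]
tool_rot: [0.705, 0.054, 0.705, -0.055]
contact_force: [-2.0, -4.0, 5.5]
gripper_width: 0.176
```

```bash
python3 d.py .163
```

```text
t 3.275 pos [ 0.5531 -0.0041  0.1652] yaw 81.1 w 0.176470658543551 F [-2.  -4.   5.5] j6 -1.56
to axis, tool mm [2.2 0.1 0.1]
```

The fingers have the bar, with an opening of about 15 mm. I need +54° seen from above, which is −0.94 rad about the tool's x, and I'll turn slowly.

Emit:
play_rows --pt "0 0 0 -0.02 1" --pt "0 0 0 -0.06 1" --pt "0 0 0 -0.12 1" --pt "0 0 0 -0.19 1" --pt "0 0 0 -0.26 1" --pt "0 0 0 -0.33 1" --pt "0 0 0 -0.4 1" --pt "0 0 0 -0.46 1"

```text
time: 4.28
tool_pos: [0.5531, -0.0044, 0.1652]
tool_rot: [0.699, -0.109, 0.699, 0.107]
contact_force: [-2.0, -5.8, 5.6]
gripper_width: 0.178
```

Emit:
play_rows --pt "0 0 0 -0.07 1" --pt "0 0 0 -0.14 1" --pt "0 0 0 -0.21 1" --pt "0 0 0 -0.28 1" --pt "0 0 0 -0.35 1" --pt "0 0 0 -0.41 1" --pt "0 0 0 -0.45 1" --pt "0 0 0 -0.48 1"

```text
time: 5.28
tool_pos: [0.5533, -0.0048, 0.1653]
tool_rot: [0.653, -0.272, 0.653, 0.27]
contact_force: [-0.6, -6.5, 4.5]
gripper_width: 0.18
```

Emit:
play_rows --pt "0 0 0 0 1" --pt "0 0 0 0 1" --pt "0 0 0 0 1" --pt "0 0 0 0 1"

```text
time: 5.78
tool_pos: [0.5533, -0.0047, 0.1653]
tool_rot: [0.654, -0.271, 0.653, 0.269]
contact_force: [-1.5, -6.4, 5.3]
gripper_width: 0.182
```

```bash
python3 d.py .163
python3 - <<'E'
from h import *
c=np.array([.5532,-.004])
for n in('top','scene'):
    f=grab(n,n+'2'); P=cloud(f); J=measure(f)[0]
    for j in J: print(n,j.round(4),'ang',np.degrees(np.arctan2(j[2]-c[1],j[1]-c[0])).round(1))
grab('wrist','w2')
a=[cv2.resize(cv2.imread(f'pics/{n}.png'),(400,300)) for n in('w2','top2')]
s=cv2.imread('pics/scene2.png')[160:290,180:350]; t=cv2.imread('pics/top2.png')[160:280,230:350]
cv2.imwrite('pics/m.png',np.vstack([np.hstack(a),np.hstack([cv2.resize(s,(400,300)),cv2.resize(t,(400,300))])]))
E
```

```text
t 5.775 pos [ 0.5533 -0.0047  0.1653] yaw 135.0 w 0.18184116709322903 F [-1.5 -6.4  5.3] j6 -2.5
to axis, tool mm [2.3 0.6 0.4]
top [ 0.      0.5869 -0.0778  0.0921] ang -65.4
top [0.     0.5646 0.058  0.0916] ang 79.6
top [ 0.      0.4988 -0.06    0.0911] ang -134.2
scene [0.     0.4867 0.0272 0.0936] ang 154.9
scene [0.     0.5684 0.0689 0.0886] ang 78.2
scene [ 0.      0.504  -0.0603  0.0878] ang -131.1
scene [0.     0.6332 0.0074 0.0882] ang 8.1
scene [ 0.      0.5924 -0.0751  0.0886] ang -61.1
scene [1.     0.4861 0.0261 0.1353] ang 155.8
```

View pics/m.png

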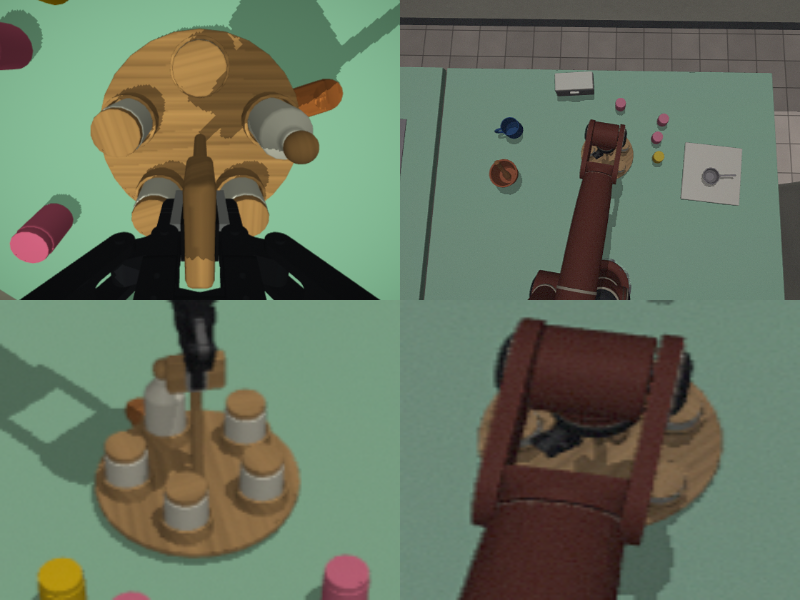

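The wrist view shows the tall jar at (280,125) in line with the tongue at (320,97), and all jars are seated. I'll make one numeric check from the wrist view before handing in.

Run:
```python
from h import *
f=dict(np.load('pics/w2.npz'));P=cloud(f);z=P[...,2];hsv=cv2.cvtColor(f['img'],cv2.COLOR_RGB2HSV)
c=np.array([.5532,-.004]);r=np.hypot(P[...,0]-c[0],P[...,1]-c[1]);a=np.degrees(np.arctan2(P[...,1]-c[1],P[...,0]-c[0]))
m=(r>.12)&(r<.17)&(z>.009)&(z<.015); print('tongue',m.sum(),a[m].mean(), 'rmax',r[m].max())
d=(r<.118)&(abs(z-.024)<.003);h=cv2.convexHull(P[d][:,:2].astype(np.float32))[:,0];print('disc',least_squares(lambda p:np.hypot(*(h-p[:2]).T)-p[2],[*c,.115],loss='soft_l1',f_scale=.002).x)
m=(r>.03)&(r<.12)&(z>.115)&(z<.145)&(abs(a-154)<40); q=P[m]; q=q[q[:,2]>q[:,2].max()-.02]
s=least_squares(lambda p:np.linalg.norm(q-p,axis=1)-.0125,[.483,.03,.125]).x
fp=c+.078*np.array([np.cos(np.radians(153.7)),np.sin(np.radians(153.7))]); print('ball',s,'off front mm',(s[:2]-fp)*1000)
s=manip.state(); print(s['time'],abs(s['joint_vel']).max())
```

```text
tongue 2339 154.27820398198318 rmax 0.16565281982358715
disc [ 0.55383126 -0.00623471  0.11403553]
ball [0.48471017 0.02934737 0.12611209] off front mm [ 1.4361144  -1.21218493]
5.925 0.0012518266180883899
```

The ball is within 2 mm of the front place, everything is still, and the grip is on. Handing in.

```bash
python3 -c "
from plant import manip
print(manip.job_done()); s=manip.state(); print(s['time'],s['gripper_width'])"
```

```text
the job is handed in; nothing more can be done
None
the job is handed in; nothing more can be done
```

I gripped the bar handle and turned the carousel about 54° anticlockwise over 2 s. The tall jar now stands over the tongue, and I handed the job in at about 6 s still holding the handle.

**Jar position:** the wrist view puts the ball stopper about 2 mm from the front place (14 mm allowed). The scene view puts the jar at 155.8° around the axis. The tongue is at 153.7° in the first top view and 154.3° from the wrist.

**Other checks:**
- **Jars:** all five look upright and seated.
- **Arm:** it was at rest, with the fingers stopped on the bar at an opening of about 15 mm. I did not measure the grip force itself.
- **Bystanders:** the cup, mortar and strainer look unmoved. I judged this by eye from the top view and did not measure it.

**Disagreements:** the low-jar angles from the scene view scatter by about ±3° because each jar is seen from one side, but they average to 154°. The wrist view puts the turning axis about 2 mm from where the top view has it. Both are well within tolerance. The arm hid the jar from the top camera at the end, so that view could not confirm the final position.

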